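# Snap the cartridge into the knife sharpener

## Task

Fit the yellow sharpening cartridge into the counter-top knife sharpener: set it loosely in the mouth of the pocket and let go, then take the wooden-handled pusher and press the cartridge straight down with its foot until it snaps in and stays down when you lift off. Press with the pusher and not with the fingers, never harder than the 30 N the cartridge can bear, and leave the melon, bottle and punnet alone. Finally stand the pusher upright on the worktop again, clear of the sharpener.

Things in the scene. Friction and masses are not known exactly. Their poses are not given: they have to be found in the camera images.
- sharpener: Knife sharpener: heavy fixed grey box with a black base, 104 (its x) x 78 (its y) x 54 mm high, with an open pocket in its top. Origin at the centre of its underside, on the worktop; x, y along its sides, z up.
- pocket (a point): Centre of the pocket's mouth, level with the sharpener's top, 54 mm above the worktop; axes as the sharpener's. The pocket is 62.5 (x) x 38.5 (y) mm, straight-walled, with a 3 mm chamfer at the mouth. A sprung steel ejector plate 13 mm below this point carries a cartridge set in loosely, its centre then 12 mm above this point; it gives way under a push.
- ejector (a joint): Ejector plate pushed down, m (0 up, 0.036 at most); its spring gives 3 to 7 N. The hard seat lies 19 to 33 mm down, set by a hidden screw, different each time. The push peaks at about 9 N (6 to 13 N) some 10 to 5 mm before the seat, eases, two barbs snap over the cartridge's notches in the last 2 mm, then it stands hard. Lifted off sooner, it springs back up.
- cartridge_mid (a point): Centre (half-way up) of the loose yellow cartridge: upright block 60 (its x) x 36 (its y) x 50 mm high (z up), about 140 g. A notch low on each short (x) end; a knife groove 6 mm wide along x in its flat top. Fits either way round, its x along the pocket's x. Grip the upper 30 mm of its 36 mm wide sides; 37 mm stands above the sharpener when loosely set, 4 to 18 mm when home. Over 30 N breaks it.
- pusher_mid (a point): Centre (half-way up) of the loose pusher standing on the worktop: 120 mm tall, about 160 g, a round flat rubber-faced foot 34 mm in diameter at the bottom (60 mm below this point), a steel neck 18 mm in diameter, and a round wooden handle 28 mm in diameter from 10 mm below this point to 54 mm above it. z points up along the handle.
- melon: Half a yellow melon, cut side up, 128 mm in diameter, 62 mm high; origin at the centre of its underside. A bystander.
- bottle: Amber bottle with a red cap, 58 mm in diameter, 170 mm tall; origin at the centre of its underside. A bystander.
- punnet: Clear open punnet of green grapes, 100 (its x) x 80 (its y) x 45 mm; origin at the centre of its underside. A bystander.
Things that resemble listed ones, but are neither listed nor needed, are in the scene too. Leave any blue or orange look-alike of the sharpener alone.

How it is judged:
By the outcome, as a careful person would: the job done as asked, in the order asked, and still so for the second after the job is handed in, with the robot touching nothing.
It also fails if it takes over 61 s, if anything falls off the work surface, if the arm or the gripper's body presses on something with over 40 N, if the wrist force passes 120 N, or if a joint passes its speed limit or range.

## Robot

A 7-joint arm with a two-finger parallel gripper is mounted at the origin on the work surface. World frame = base frame: x ahead of the robot, y to its left, z up, the work surface at z = 0. Lengths are in mm, angles in rad, forces in N, time in s.
With the tool pointing down it reaches from about 375 to 925 mm from the base axis. Payload 3.1 kg.
Tool frame: the origin (TCP) lies midway between the tips of the shut fingers; the grasp point (between the pads) lies 19 mm behind it; z points along the fingers, x is the direction in which the jaws open and shut, and the axes are right-handed (so a half turn about z gives the same grasp; the last joint's range is limited). The gripper opens to 85 mm and grips with 20 to 120 N. Pads are 22 mm wide; open, the fingers measure 114 mm over their backs; the gripper's body (76 mm by 85 mm) begins 54 mm behind the grasp point. The pads swing forward as they close: fully open they stand 13 mm farther back than shut.
Start: joints at [-1.391, 0.383, 0.044, 1.598, -0.018, 1.161, -0.05], TCP at [178.233, 625.089, 231.269] pointing down, gripper open.
Joint ranges: [-2.61, 2.61], [-0.41, 2.15], [-1.48, 1.57], [0, 2.5], [-1.57, 4.71], [0.05, 1.97], [-2.85, 2.85]. Speed limits (rad/s): [2.79, 2.79, 3.14, 3.14, 3.14, 3.14, 3.14].

## Interface

Orientations are given as a rotation vector (axis times angle).
In Python, from rig import robot gives the robot as it stands. The module is installed in compiled form; this text tells all that it offers.
- The arm moves only by the tool move_arm, never from a script. Its arguments are lists of equal length, an entry for each row: "turn": the turn, a rotation vector about the tool's x, y, z in degrees, a list of three; "xyz": the shift along the tool's x, y, z in cm, a list of three; "claw": the opening, from -1 (shut) to 1 (fully open). A call has 1 to 10 rows; each row is the pose to reach, as a shift and turn from the pose commanded when the call began, along the tool's axes at that moment; what a row does not reach only later rows make up. A row lasts 1/8 s, in which the tool goes at most 62.5 mm and 10.7 degrees, less where a joint would pass 70% of its speed; a pose out of reach is approached as far as the arm can. A call with a gripper value outside its range is refused whole. The fingers move at their own pace and stop on an object; "force" is the grip in N (left out, the last holds). Time passes only in rows, so rows that repeat a pose let the fingers close. It gives the time, the measured TCP pose, the force and the opening at its end, in the units of the state.
- robot.sense(): the state, without advancing time (a new reading comes with each control period).
- robot.get_image(name): name is "scene" or "side" or "wrist"; returns a dict with "pixels" (400x640x3 uint8, red, green, blue), "depth" (400x640 float32, mm along the optical axis (not along the pixel's ray), 0 where there is no reading), "vertical_fov" (degrees; the focal length in pixels is half the picture's height over the tangent of half this angle, whatever the lens; pixels are square), "cx", "cy" (the principal point, pixels), "rvec" (rotation vector, rad) and "tvec" (3), from world to camera coordinates, as OpenCV has them. Camera axes: x right, y down, z forward; pixel columns grow to the right and rows downward; lengths in mm; the calibration is good to about 2 mm. The wrist camera is an equidistant fisheye: a pixel r from the principal point sees the ray r / f radians off the axis. A picture is of the moment at which its call begins.
- robot.hand_in(): hands the job in, once; it reports no verdict.
The state is a dict: "time_s": time; "joints": joint angles; "joint_vel": joint speeds; "effort": joint torques, N m; "eef_pos": TCP position; "orientation": TCP orientation; "wrist_force": force on the tool from outside, world axes, zero at the start; "wrist_torque": the same for the moment, N m; "opening": opening from 0.0 (shut) to 1.0 (fully open).
Only numpy, scipy, OpenCV 4.12 (cv2) and the standard library are available. Lean on these libraries where they do the work, as an engineer would, in place of code of your own. Each camera call takes 0.05 s, during which the arm holds its last target. There are 200 camera calls.

## Working session

There is one attempt and no reset: what is moved stays moved. The work goes in short steps, Python scripts to look and compute and a tool call to move; the robot and the scene stay as the last step left them, time stands still between calls to the robot, and variables do not carry over. Pictures are saved under pics/ and viewed, about 8 in all and at most 12, crops included, and the job is handed in when it is done.

Besides the shell and the picture viewer there is one more tool, called after "Request:" as a command line: name --argument value ..., lists and objects as JSON in quotes. move_arm: Moves the arm, as the interface text tells. Its arguments: {"type":"object","properties":{"turn":{"type":"array","items":{"type":"array","items":{"type":"number"}}},"xyz":{"type":"array","items":{"type":"array","items":{"type":"number"}}},"claw":{"type":"array","items":{"type":"number"}},"force":{"type":"number"}},"required":["turn","xyz","claw"]}

```bash
mkdir -p pics
cat > h.py <<'E'
import numpy as np, cv2
from rig import robot
from scipy.spatial.transform import Rotation as R
def cam(n):
    d=robot.get_image(n); d['name']=n
    d['f']=200/np.tan(np.radians(d['vertical_fov']/2)); d['R']=R.from_rotvec(np.ravel(d['rvec'])).as_matrix(); d['t']=np.ravel(d['tvec']); return d
def save(d,fn,box=None,s=1):
    p=d['pixels'][:,:,::-1]
    if box: p=p[box[1]:box[3],box[0]:box[2]]
    cv2.imwrite('pics/'+fn,cv2.resize(p,None,fx=s,fy=s,interpolation=cv2.INTER_CUBIC))
def ray(d,u,v):
    x=(np.asarray(u,float)-d['cx'])/d['f']; y=(np.asarray(v,float)-d['cy'])/d['f']
    if d['name']=='wrist':
        r=np.hypot(x,y)+1e-12; k=np.tan(r)/r; x,y=x*k,y*k
    return np.stack([x,y,np.ones_like(x)],-1)
def plane(d,u,v,z):
    r=ray(d,u,v)@d['R']; c=-d['R'].T@d['t']
    return c+r*((z-c[2])/r[...,2])[...,None]
def cloud(d):
    v,u=np.mgrid[0:400,0:640]; P=(ray(d,u,v)*d['depth'][...,None]-d['t'])@d['R']
    P[d['depth']==0]=np.nan; return P
E
python3 - <<'E'
from h import *
s=robot.sense(); print({k:np.round(s[k],3) for k in ('time_s','eef_pos','orientation','wrist_force','opening')})
for n in ('scene','side','wrist'):
    d=cam(n); save(d,n+'0.png'); print(n,d['vertical_fov'],np.round(-d['R'].T@d['t']),(d['depth']>0).mean())
E
```

```text
{'time_s': np.float64(0.0), 'eef_pos': array([178.004, 624.171, 229.873]), 'orientation': array([ 2.506,  1.892, -0.003]), 'wrist_force': array([-0.92 ,  0.253,  0.163]), 'opening': np.float64(1.001)}
scene 44.37336526609029 [ 918. -519.  885.] 0.99585546875
side 46.27054585842197 [ 119. -439.  817.] 0.99598046875
wrist 65.70646984690485 [107. 645. 372.] 0.99262109375
```

```bash
cd pics; python3 -c "
import cv2,numpy as np
a=[cv2.resize(cv2.imread(n+'0.png'),(480,300)) for n in ('side','wrist')]
cv2.imwrite('sw.png',np.vstack(a))"
```

```text
(no output)
```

View pics/scene0.png

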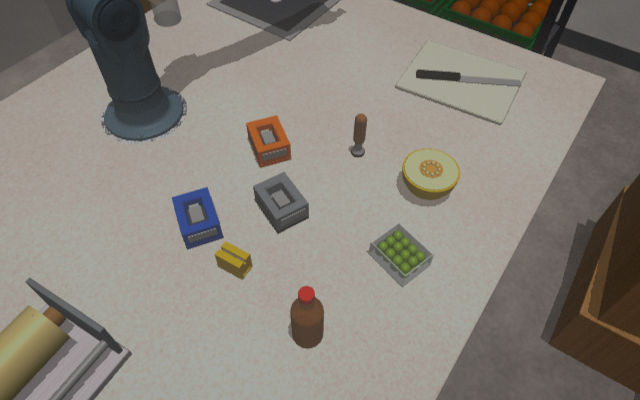

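View pics/sw.png

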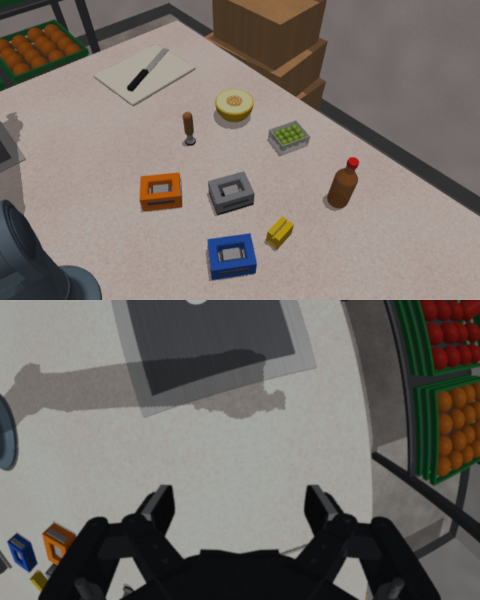

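The scene view shows the cartridge at (234,260), the grey sharpener at (281,201), the pusher at (359,135), the melon at (431,172), the punnet at (401,252) and the bottle at (307,318). Possible mix-ups are the blue box (197,217) and the orange box (269,140) for the sharpener; the melon is also yellow. By the description I choose the grey box, the grooved yellow block and the wooden-handled pusher. The wrist view is looking away from all of them.

```bash
cat > meas.py <<'E'
from h import *
def rect(p): 
    (c,w,a)=cv2.minAreaRect(p[:,:2].astype(np.float32)); return np.round(c,1),np.round(w,1),round(a,1)
def comp(m,u,v):
    n,l,s,c=cv2.connectedComponentsWithStats(m.astype(np.uint8)); 
    i=min(range(1,n),key=lambda k:np.hypot(*(c[k]-[u,v]))-0.01*s[k,4]); return l==i
E
python3 - <<'E'
from meas import *
seeds={'scene':dict(c=(234,260),s=(281,201),p=(359,135),m=(431,172),b=(307,318),g=(401,252),bl=(197,217),o=(269,140)),'side':{}}
ref={}
for n in ('scene','side'):
    d=cam(n); P=cloud(d); z=P[...,2]
    if n=='scene':
        m=comp
    M=(z>8)&(np.hypot(P[...,0],P[...,1])>250)&(P[...,0]>250)&(P[...,0]<900)&(np.abs(P[...,1])<450)
    k,l,s,c=cv2.connectedComponentsWithStats(M.astype(np.uint8))
    hsv=cv2.cvtColor(d['pixels'],cv2.COLOR_RGB2HSV)
    for i in range(1,k):
        if s[i,4]<60: continue
        q=l==i; p=P[q]; zt=np.percentile(p[:,2],97); t=p[p[:,2]>zt-5]
        print(n,c[i].round(),s[i,4],'hsv',np.median(hsv[q],0),'zmax',zt.round(1),'top',rect(t))
    if n=='scene': save(d,'crop.png',(150,90,450,360),2.2)
E
```

```text
scene [359. 133.] 456 hsv [13. 73. 82.] zmax 120.9 top (array([530. , 203.4]), array([24.9, 23.5]), 75.1)
scene [268. 140.] 1567 hsv [ 11. 144. 128.] zmax 56.9 top (array([346.6,  90. ]), array([ 78.5, 108.2]), 55.8)
scene [430. 173.] 2308 hsv [ 31.  61. 167.] zmax 67.9 top (array([715.8, 205. ]), array([122. , 122.8]), 89.0)
scene [281. 201.] 2049 hsv [ 60.   7. 105.] zmax 56.7 top (array([483.6, -37.3]), array([ 79.4, 107.9]), 67.3)
scene [197. 216.] 2036 hsv [113. 118. 126.] zmax 56.7 top (array([ 363.8, -173.5]), array([ 78. , 109.3]), 56.9)
scene [401. 252.] 2307 hsv [ 40.  45. 115.] zmax 46.8 top (array([759.7,   1.3]), array([ 82.2, 101.1]), 73.9)
scene [233. 258.] 816 hsv [ 23. 154. 141.] zmax 52.7 top (array([ 495.1, -207.2]), array([61.5, 37.6]), 4.7)
scene [307. 318.] 1635 hsv [ 12. 109.  94.] zmax 171.0 top (array([ 700.3, -238.6]), array([25.6, 26. ]), 35.2)
side [312. 139.] 1781 hsv [ 25.  77. 171.] zmax 68.8 top (array([716.9, 205.7]), array([125.5, 120.9]), 17.7)
side [251. 170.] 497 hsv [ 13. 151.  66.] zmax 122.1 top (array([529. , 203.7]), array([21.3, 22.4]), 71.2)
side [384. 181.] 1677 hsv [ 35.  38. 111.] zmax 47.7 top (array([761.1,   1.5]), array([ 84.1, 103.7]), 74.3)
side [458. 245.] 1716 hsv [ 13. 173.  76.] zmax 171.4 top (array([ 699.8, -237.5]), array([25.8, 25.4]), 84.7)
side [214. 254.] 2484 hsv [ 13. 229. 134.] zmax 57.4 top (array([346.6,  90.3]), array([ 81.7, 104.1]), 56.1)
side [308. 256.] 2455 hsv [120.   9. 102.] zmax 57.5 top (array([484.6, -37.1]), array([ 81.6, 104.6]), 67.1)
side [373. 308.] 887 hsv [ 24. 226. 166.] zmax 53.5 top (array([ 495.5, -206.8]), array([62. , 36.9]), 5.2)
side [308. 341.] 3246 hsv [110. 196. 132.] zmax 57.1 top (array([ 364.4, -173.1]), array([ 79.7, 104.1]), 56.8)
```

View pics/crop.png

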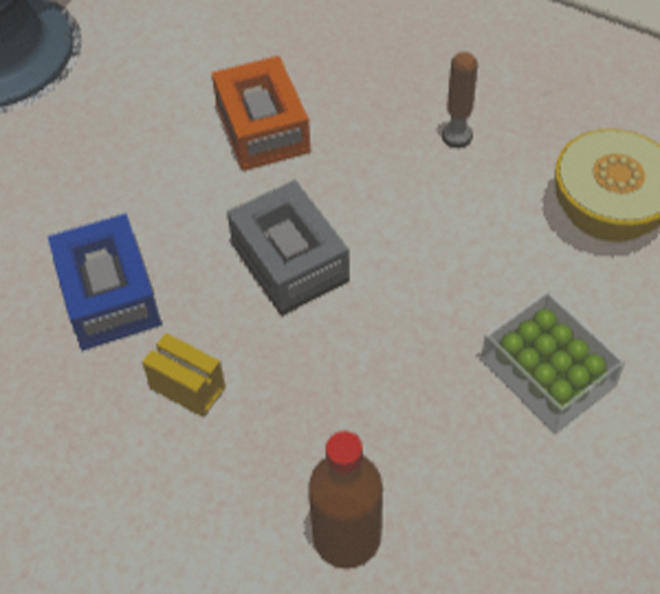

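Sizes and heights match the descriptions in both views: cartridge (495,-207) with x at 5°, sharpener (484,-37) with x at -23°, pusher (530,203). The crop confirms the choice: grey sharpener, grooved yellow block, wooden-handled pusher.

```bash
cat > go.py <<'E'
import sys
from h import *
# usage: go.py x y z yaw(tool x, deg)  -> move in tool axes
def delta(x,y,z,yaw,show=True):
    s=robot.sense(); Rt=R.from_rotvec(s['orientation']); a=np.radians(yaw)
    T=R.from_matrix(np.array([[np.cos(a),np.sin(a),0],[np.sin(a),-np.cos(a),0],[0,0,-1]]).T)
    xyz=Rt.inv().apply(np.array([x,y,z])-s['eef_pos'])/10; t=(Rt.inv()*T).as_rotvec(degrees=True)
    if show: print('t',round(s['time_s'],2),'eef',np.round(s['eef_pos'],1),'F',np.round(s['wrist_force'],1),'op',round(s['opening'],3),'xyz',np.round(xyz,2),'turn',np.round(t,1))
if __name__=='__main__':
    for a in sys.argv[1:]: delta(*map(float,a.split(',')))
E
python3 go.py 470,200,240,85 495,-100,240,95 495,-207,200,95
```

```text
t 0.25 eef [178.1 624.7 230.6] F [ 0.3 -0.1 -0.1] op 1.0 xyz [-32.84  39.71  -0.9 ] turn [ -0.    0.1 -10.9]
t 0.25 eef [178.1 624.7 230.6] F [ 0.3 -0.1 -0.1] op 1.0 xyz [-61.    50.34  -0.86] turn [ -0.    0.1 -20.9]
t 0.25 eef [178.1 624.7 230.6] F [ 0.3 -0.1 -0.1] op 1.0 xyz [-71.29  53.28   3.15] turn [ -0.    0.1 -20.9]
```

Request:
move_arm --turn '[[0, 0, -2], [0, 0, -4], [0, 0, -6], [0, 0, -8], [0, 0, -10], [0, 0, -11], [0, 0, -12], [0, 0, -14], [0, 0, -16], [0, 0, -18]]' --xyz '[[-3.3, 4, -0.5], [-7, 9, -1], [-11, 13.5, -1], [-15, 18.5, -1], [-19, 23, -1], [-23, 28, -1], [-27, 33, -1], [-31, 38, -1], [-35.5, 41, -1], [-41, 43, -1]]' --claw '[1, 1, 1, 1, 1, 1, 1, 1, 1, 1]'

```text
time_s: 1.5
eef_pos: [480.7, 110.8, 241.6]
orientation: [2.179, 2.261, 0.002]
wrist_force: [-0.1, -0.5, -0.3]
opening: 1.0
```

```bash
python3 go.py 495,-207,180,95
```

```text
t 1.5 eef [480.7 110.8 241.6] F [-0.1 -0.5 -0.3] op 1.0 xyz [-31.81   0.26   6.17] turn [ 0.1  0.  -2.9]
```

Request:
move_arm --turn '[[0, 0, -1], [0, 0, -2], [0, 0, -3], [0, 0, -3], [0, 0, -3], [0, 0, -3], [0, 0, -3], [0, 0, -3]]' --xyz '[[-5, 0, 0], [-10.5, 0, 1], [-16, 0, 2], [-21.5, 0, 3], [-27, 0, 4.5], [-31.5, 0.2, 6], [-31.5, 0.2, 6], [-31.5, 0.2, 6]]' --claw '[1, 1, 1, 1, 1, 1, 1, 1]'

```text
time_s: 2.5
eef_pos: [492.8, -201.2, 181.1]
orientation: [-2.12, -2.317, -0.0]
wrist_force: [0.7, 0.0, 0.1]
opening: 1.002
```

```bash
python3 - <<'E'
from meas import *
d=cam('wrist'); save(d,'w1.png'); P=cloud(d)
hsv=cv2.cvtColor(d['pixels'],cv2.COLOR_RGB2HSV)
M=(hsv[...,0]>18)&(hsv[...,0]<32)&(hsv[...,1]>100)&(hsv[...,2]>50)&(np.hypot(P[...,0]-495,P[...,1]+207)<70)
p=P[M]; print(M.sum()); zt=np.percentile(p[:,2],95); print(zt,rect(p[p[:,2]>zt-4]))
E
python3 go.py 495,-207,60,95
```

```text
2480
50.24560871818525 (array([ 494.4, -208.4]), array([60.2, 35.2]), 5.1)
t 2.55 eef [ 493.3 -200.3  181.4] F [ 0.7  0.8 -0.4] op 1.0 xyz [-0.69  0.11 12.13] turn [ 0.  -0.1  0.2]
```

View pics/w1.png

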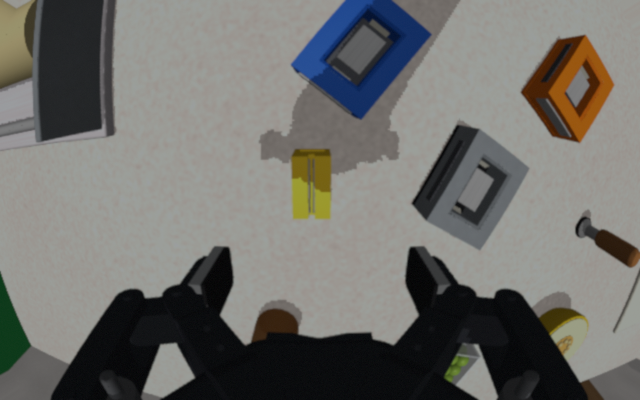

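Wrist view: cartridge at (312,183), directly ahead between the fingers; grey sharpener at (470,187). The close measurement (494.4,-208.4, top 50) agrees with the fixed cameras.

Request:
move_arm --turn '[[0, 0, 0], [0, 0, 0], [0, 0, 0], [0, 0, 0], [0, 0, 0], [0, 0, 0]]' --xyz '[[-0.7, 0.1, 4], [-0.7, 0.1, 8], [-0.7, 0.1, 12], [-0.7, 0.1, 15], [-0.7, 0.1, 16], [-0.7, 0.1, 16]]' --claw '[1, 1, 1, 1, 1, 1]'

```text
time_s: 3.3
eef_pos: [494.9, -207.5, 21.4]
orientation: [-2.118, -2.32, -0.001]
wrist_force: [0.2, -0.6, 0.5]
opening: 0.996
```

```bash
python3 go.py 494.7,-207.7,20,95
```

```text
t 3.3 eef [ 494.9 -207.5   21.4] F [ 0.2 -0.6  0.5] op 0.996 xyz [-0.02 -0.02  0.14] turn [ 0.  -0.   0.2]
```

Close, gently but firmly, then lift.

Request:
move_arm --turn '[[0, 0, 0], [0, 0, 0], [0, 0, 0], [0, 0, 0], [0, 0, 0], [0, 0, 0], [0, 0, 0], [0, 0, 0]]' --xyz '[[0, 0, 0], [0, 0, 0], [0, 0, 0], [0, 0, 0], [0, 0, 0], [0, 0, 0], [0, 0, 0], [0, 0, 0]]' --claw '[-0.3, -0.6, -0.8, -1, -1, -1, -1, -1]' --force 25

```text
time_s: 4.3
eef_pos: [495.3, -208.9, 22.2]
orientation: [2.12, 2.317, 0.002]
wrist_force: [-0.9, -0.4, 6.0]
opening: 0.418
```

Request:
move_arm --turn '[[0, 0, 0], [0, 0, 0], [0, 0, 0], [0, 0, 0], [0, 0, 0]]' --xyz '[[0, 0, -1], [0, 0, -4], [0, 0, -8], [0, 0, -10], [0, 0, -10]]' --claw '[-1, -1, -1, -1, -1]'

```text
time_s: 4.92
eef_pos: [495.5, -209.2, 122.8]
orientation: [2.119, 2.315, 0.003]
wrist_force: [1.0, -0.3, -2.1]
opening: 0.42
```

```bash
python3 - <<'E'
from meas import *
d=cam('wrist'); P=cloud(d); s=robot.sense()
hsv=cv2.cvtColor(d['pixels'],cv2.COLOR_RGB2HSV)
M=(hsv[...,0]>18)&(hsv[...,0]<32)&(hsv[...,1]>100)&(hsv[...,2]>50)&(np.hypot(P[...,0]-495,P[...,1]+207)<70)
p=P[M]; zt=np.percentile(p[:,2],90); print('cart',M.sum(),zt,rect(p[abs(p[:,2]-zt)<4]))
# sharpener: grey, from the wrist now
G=(np.hypot(P[...,0]-484,P[...,1]+37)<75)&(abs(P[...,2]-54)<4)
print('sharp',G.sum(),np.nanmedian(P[G][:,2]),rect(P[G]))
E
python3 go.py 484,-37,120,67
```

```text
cart 10941 150.30564269414344 (array([ 494.5, -208.7]), array([60.9, 36.9]), 5.3)
sharp 5703 52.87283493574682 (array([482.6, -38.5]), array([ 80.6, 104.6]), 67.3)
t 4.97 eef [ 494.3 -208.6  121.4] F [-1.2  0.7 -1.6] op 0.415 xyz [17.18  0.49  0.15] turn [ 0.  -0.  28.1]
```

```bash
python3 go.py 567,-72,170,67
```

```text
t 4.97 eef [ 494.3 -208.6  121.4] F [-1.2  0.7 -1.6] op 0.415 xyz [12.96  8.45 -4.85] turn [ 0.  -0.  28.1]
```

Request:
move_arm --turn '[[0, 0, 5], [0, 0, 13], [0, 0, 22], [0, 0, 28], [0, 0, 28], [0, 0, 28]]' --xyz '[[2, 1, -3], [6, 4, -5], [10, 6.5, -5], [13, 8.5, -5], [13, 8.5, -5], [13, 8.5, -5]]' --claw '[-1, -1, -1, -1, -1, -1]'

```text
time_s: 5.72
eef_pos: [566.0, -72.3, 169.6]
orientation: [-2.617, -1.736, 0.006]
wrist_force: [-0.5, -0.2, -1.6]
opening: 0.418
```

```bash
python3 - <<'E'
from meas import *
d=cam('wrist'); P=cloud(d); s=robot.sense(); save(d,'w2.png')
hsv=cv2.cvtColor(d['pixels'],cv2.COLOR_RGB2HSV)
G=(np.hypot(P[...,0]-484,P[...,1]+37)<72)&(abs(P[...,2]-54)<5)
print('sharp',G.sum(),np.nanmedian(P[G][:,2]),rect(P[G]))
# pocket hole: points near centre well below the top
H=(np.hypot(P[...,0]-484,P[...,1]+37)<45)&(P[...,2]<50.5)&(P[...,2]>35)
g=G.astype(np.uint8)
cs,hi=cv2.findContours(g,cv2.RETR_CCOMP,cv2.CHAIN_APPROX_NONE)
for c,h in zip(cs,hi[0]):
    if len(c)<60: continue
    uv=c[:,0]; w=plane(d,uv[:,0],uv[:,1],54.); print('hole' if h[3]>=0 else 'outer',len(c),rect(w))
# plate
Q=(np.hypot(P[...,0]-484,P[...,1]+37)<45)&(abs(P[...,2]-41)<3); print('plate',Q.sum(),rect(P[Q]),np.median(P[Q][:,2]))
M=(hsv[...,0]>18)&(hsv[...,0]<32)&(hsv[...,1]>100)&(np.hypot(P[...,0]-s['eef_pos'][0],P[...,1]-s['eef_pos'][1])<70)&(P[...,2]>185)
p=P[M];print('cart',M.sum(),np.median(p[:,2]),rect(p))
E
python3 go.py 484,-37,120,67
```

```text
sharp 8124 53.14501764541913 (array([482.6, -38.5]), array([ 78.6, 104.8]), 67.2)
outer 427 (array([482.7, -38.5]), array([ 78.3, 104.2]), 67.1)
hole 236 (array([483.1, -38.5]), array([39.9, 63. ]), 68.1)
plate 1474 (array([482.5, -38.4]), array([39.1, 63.3]), 68.2) 40.33196361341749
cart 8947 196.45562595311125 (array([565.3, -72.2]), array([38.1, 61. ]), 67.5)
t 5.78 eef [566.  -73.2 170. ] F [ 0.8 -0.8 -1.1] op 0.415 xyz [ 0.14 -8.95  5.02] turn [-0.1  0.1  0. ]
```

View pics/w2.png

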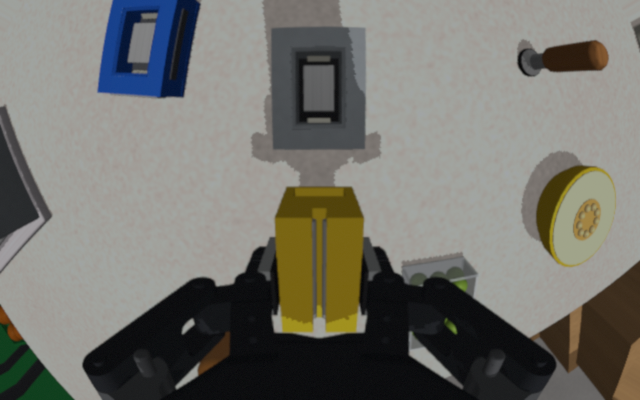

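The wrist view shows the grey pocket at (318,88) with its edges parallel to the cartridge at (319,260). Pocket is at (482.8,-38.5) and yaw agrees within half a degree.

Request:
move_arm --turn '[[0, 0, 0], [0, 0, 0], [0, 0, 0], [0, 0, 0], [0, 0, 0], [0, 0, 0]]' --xyz '[[0, -4, 2], [0, -7.5, 4], [0, -8.9, 6], [0, -8.9, 7.4], [0, -8.9, 7.4], [0, -8.9, 7.4]]' --claw '[-1, -1, -1, -1, -1, -1]'

```text
time_s: 6.52
eef_pos: [487.2, -38.1, 98.0]
orientation: [2.618, 1.733, 0.002]
wrist_force: [-0.1, -0.8, -2.2]
opening: 0.417
```

```bash
python3 - <<'E'
from meas import *
d=cam('wrist'); P=cloud(d); s=robot.sense(); e=s['eef_pos']
hsv=cv2.cvtColor(d['pixels'],cv2.COLOR_RGB2HSV)
M=(hsv[...,0]>18)&(hsv[...,0]<32)&(hsv[...,1]>100)&(np.hypot(P[...,0]-e[0],P[...,1]-e[1])<60)&(P[...,2]>115)
print('cart',rect(P[M]),np.median(P[M][:,2]))
G=(np.hypot(P[...,0]-484,P[...,1]+37)<75)&(abs(P[...,2]-54)<5)
print('sharp',rect(P[G]))
for n in ('scene','side'):
    d=cam(n);P=cloud(d);hsv=cv2.cvtColor(d['pixels'],cv2.COLOR_RGB2HSV)
    G=(np.hypot(P[...,0]-484,P[...,1]+37)<75)&(abs(P[...,2]-56.5)<5); print(n,'sharp',rect(P[G]))
    M=(hsv[...,0]>18)&(hsv[...,0]<32)&(hsv[...,1]>100)&(np.hypot(P[...,0]-484,P[...,1]+37)<60)&(P[...,2]>90);print('cart',M.sum(),np.nanmax(P[M],0),np.nanmin(P[M],0))
    if n=='side': save(d,'s2.png',(200,130,420,330),3)
E
python3 go.py 483.6,-38.6,62,67.2
```

```text
cart (array([486.1, -38.2]), array([38.3, 61.7]), 65.8) 124.92718574858498
sharp (array([468.5, -32.5]), array([78.6, 73.7]), 67.4)
scene sharp (array([483.5, -37.4]), array([ 79.3, 107.4]), 67.2)
cart 475 [521.91149202 -11.71272604 133.83505143] [465.32930476 -66.71841802  90.21618647]
side sharp (array([484.3, -37.5]), array([ 80.6, 104.7]), 67.2)
cart 405 [518.12048104 -11.24354514 361.86256305] [452.13472072 -82.70452239  90.10182336]
t 6.67 eef [486.9 -37.5  98.1] F [-0.5  0.5 -1.9] op 0.419 xyz [-0.24 -0.27  3.61] turn [ 0.1 -0.  -0.1]
```

View pics/s2.png

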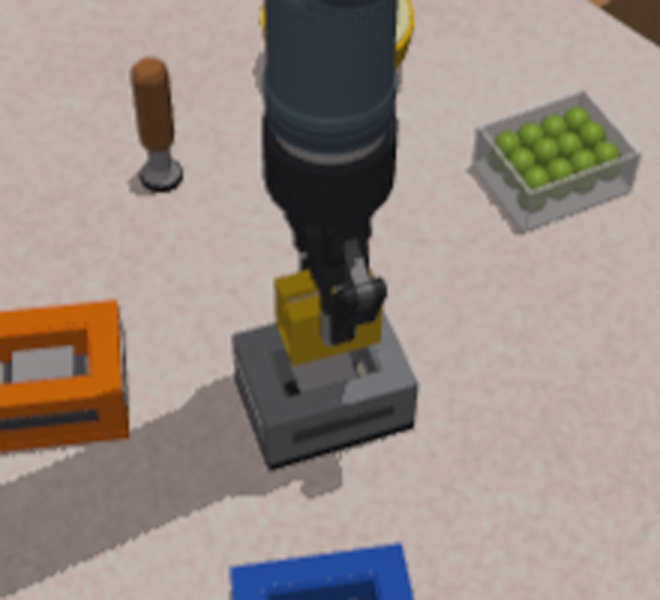

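The side crop shows the cartridge (330,320) poised over the pocket (320,380), aligned. Correcting by 2–3 mm and lowering.

Request:
move_arm --turn '[[0, 0, 0], [0, 0, 0], [0, 0, 0], [0, 0, 0]]' --xyz '[[-0.2, -0.3, 1], [-0.2, -0.3, 2], [-0.2, -0.3, 2], [-0.2, -0.3, 2]]' --claw '[-1, -1, -1, -1]'

```text
time_s: 7.18
eef_pos: [481.9, -37.8, 77.0]
orientation: [-2.618, -1.736, 0.001]
wrist_force: [0.5, 0.6, -3.1]
opening: 0.414
```

```bash
python3 go.py 483.6,-38.6,63,67.2;python3 go.py 483.6,-38.6,63,67.2
```

```text
t 7.17 eef [481.9 -37.8  77. ] F [ 0.5  0.6 -3.1] op 0.414 xyz [-0.01  0.19  1.4 ] turn [-0.   0.  -0.1]
t 7.17 eef [481.9 -37.8  77. ] F [ 0.5  0.6 -3.1] op 0.414 xyz [-0.01  0.19  1.4 ] turn [-0.   0.  -0.1]
```

Request:
move_arm --turn '[[0, 0, 0], [0, 0, 0], [0, 0, 0], [0, 0, 0], [0, 0, 0], [0, 0, 0]]' --xyz '[[0, 0.1, 0.2], [0, 0.1, 0.4], [0, 0.1, 0.6], [0, 0.1, 0.8], [0, 0.1, 0.9], [0, 0.1, 0.9]]' --claw '[-1, -1, -1, -1, -1, -1]'

```text
time_s: 7.92
eef_pos: [482.9, -38.1, 68.2]
orientation: [-2.618, -1.736, 0.0]
wrist_force: [0.3, 0.4, -1.5]
opening: 0.417
```

Request:
move_arm --turn '[[0, 0, 0], [0, 0, 0], [0, 0, 0]]' --xyz '[[0, 0, 0.2], [0, 0, 0.4], [0, 0, 0.4]]' --claw '[-1, -1, -1]'

```text
time_s: 8.3
eef_pos: [482.7, -38.1, 64.1]
orientation: [-2.618, -1.736, 0.001]
wrist_force: [0.4, 0.1, -1.9]
opening: 0.416
```

Run:
```python
from meas import *
d=cam('scene');save(d,'x.png')
for i in range(3):
    s=robot.sense();print(s['eef_pos'].round(1),s['wrist_force'].round(1)); cam('side')
```

```text
[482.9 -38.1  64.2] [-0.2  0.2 -1.1]
[482.9 -38.1  64.2] [-0.  -0.4 -1.6]
[483.  -38.1  64.3] [ 1.1 -0.2 -2. ]
```

In the pocket with no side force. Release and rise.

Request:
move_arm --turn '[[0, 0, 0], [0, 0, 0], [0, 0, 0], [0, 0, 0], [0, 0, 0], [0, 0, 0], [0, 0, 0], [0, 0, 0], [0, 0, 0], [0, 0, 0]]' --xyz '[[0, 0, 0.1], [0, 0, 0.1], [0, 0, 0.1], [0, 0, 0.1], [0, 0, -2], [0, 0, -6], [0, 0, -10], [0, 3, -14], [0, 7, -15], [0, 8, -15]]' --claw '[-1, 0, 0.5, 0.6, 0.8, 1, 1, 1, 1, 1]'

```text
time_s: 9.75
eef_pos: [559.4, -70.3, 216.0]
orientation: [2.616, 1.733, 0.005]
wrist_force: [0.2, 0.2, -0.3]
opening: 0.998
```

```bash
python3 - <<'E'
from meas import *
d=cam('wrist');P=cloud(d); save(d,'w3.png')
hsv=cv2.cvtColor(d['pixels'],cv2.COLOR_RGB2HSV)
N=np.hypot(P[...,0]-484,P[...,1]+37)
M=(hsv[...,0]>18)&(hsv[...,0]<32)&(hsv[...,1]>100)&(N<60)
zt=np.percentile(P[M][:,2],90);T=M&(abs(P[...,2]-zt)<4); print('cart',M.sum(),zt,rect(P[T]))
A=np.c_[P[T][:,:2],np.ones(T.sum())]; print('tilt',np.linalg.lstsq(A,P[T][:,2],rcond=None)[0])
G=(N<75)&(abs(P[...,2]-53.5)<3);print('sharp',rect(P[G]))
H=(np.hypot(P[...,0]-530,P[...,1]-203)<60)&(P[...,2]>8);h=P[H];print('pusher',H.sum())
if H.sum():
    for a in range(10,121,10):
        q=h[abs(h[:,2]-a)<5]; 
        if len(q)>5: print(a,len(q),rect(q))
E
python3 go.py 530,203,200,67
```

```text
cart 2846 91.08160719039554 (array([482.1, -38.2]), array([36.3, 60.2]), 67.6)
tilt [-3.02346769e-05 -2.69868591e-03  9.01473438e+01]
sharp (array([482.8, -38.7]), array([ 79.1, 104.3]), 66.9)
pusher 1654
10 184 (array([528.2, 200.9]), array([22.7, 30.1]), 80.2)
20 62 (array([527.5, 198.4]), array([ 7.6, 17.9]), 79.1)
30 63 (array([527.8, 198. ]), array([ 6.8, 17.6]), 78.8)
40 26 (array([525. , 194.4]), array([ 6.1, 21.8]), 68.4)
50 102 (array([526.5, 196.8]), array([13.4, 27.5]), 73.1)
60 124 (array([527.5, 194.2]), array([10.5, 26.6]), 83.4)
70 124 (array([527.7, 196. ]), array([14.3, 27.5]), 80.8)
80 137 (array([527.8, 196.4]), array([14.8, 26.7]), 83.8)
90 151 (array([527.1, 197.4]), array([15.2, 27.6]), 78.6)
100 159 (array([526.1, 196.9]), array([14.8, 28. ]), 70.3)
110 201 (array([528.7, 199.6]), array([27.5, 20.3]), 4.4)
120 321 (array([528.3, 202.3]), array([23. , 24.8]), 65.9)
t 9.8 eef [558.6 -70.4 214.8] F [0.5 0.1 0.1] op 1.0 xyz [ 24.06 -13.3    1.42] turn [0.1 0.  0. ]
```

View pics/w3.png

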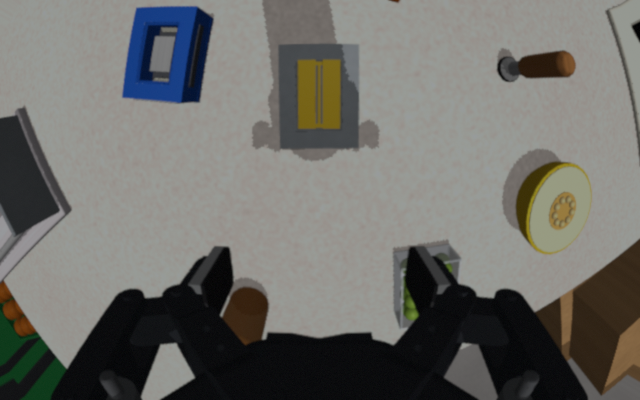

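The cartridge is at (319,94) in the wrist view, level inside the grey pocket, top at 91 mm as expected; the pusher is at (535,66). Now the pusher.

Request:
move_arm --turn '[[0, 0, 0], [0, 0, 0], [0, 0, 0], [0, 0, 0], [0, 0, 0], [0, 0, 0], [0, 0, 0]]' --xyz '[[4, -2, 0], [9, -5, 0], [14, -8, 0.5], [19, -10.5, 1], [24, -13.3, 1.4], [24, -13.3, 1.4], [24, -13.3, 1.4]]' --claw '[1, 1, 1, 1, 1, 1, 1]'

```text
time_s: 10.68
eef_pos: [526.0, 203.0, 199.1]
orientation: [2.617, 1.737, -0.005]
wrist_force: [0.8, -0.5, 0.1]
opening: 1.001
```

```bash
python3 - <<'E'
from meas import *
d=cam('wrist');P=cloud(d)
H=(np.hypot(P[...,0]-530,P[...,1]-203)<45)
for a,b in ((112,123),(117,124)):
    q=P[H&(P[...,2]>a)&(P[...,2]<b)];print(len(q),np.median(q[:,2]),rect(q))
T=H&(P[...,2]>119);print(T.sum(),rect(P[T]) if T.sum()>5 else 0)
E
for i in 1 2; do python3 go.py 529,203,66,67; done
```

```text
903 118.41011951419449 (array([528.1, 205. ]), array([26.7, 25.1]), 62.3)
623 118.92964964125997 (array([528.6, 204.4]), array([22.4, 22.6]), 87.0)
22098 (array([521.8, 206.3]), array([89.7, 34.4]), 67.5)
t 10.72 eef [526.7 201.9 199.5] F [-0.8  0.1 -0. ] op 1.0 xyz [ 0.23  0.18 13.35] turn [-0.1  0.1 -0. ]
t 10.72 eef [526.7 201.9 199.5] F [-0.8  0.1 -0. ] op 1.0 xyz [ 0.23  0.18 13.35] turn [-0.1  0.1 -0. ]
```

Request:
move_arm --turn '[[0, 0, 0], [0, 0, 0], [0, 0, 0], [0, 0, 0], [0, 0, 0], [0, 0, 0]]' --xyz '[[0.3, 0.15, 1], [0.3, 0.15, 5], [0.3, 0.15, 9], [0.3, 0.15, 12], [0.3, 0.15, 13.3], [0.3, 0.15, 13.3]]' --claw '[1, 1, 1, 1, 1, 1]'

```text
time_s: 11.48
eef_pos: [529.8, 204.6, 66.5]
orientation: [2.62, 1.734, -0.003]
wrist_force: [0.9, -0.1, 0.8]
opening: 1.003
```

Request:
move_arm --turn '[[0, 0, 0], [0, 0, 0], [0, 0, 0], [0, 0, 0], [0, 0, 0], [0, 0, 0], [0, 0, 0], [0, 0, 0], [0, 0, 0]]' --xyz '[[0, 0, 0], [0, 0, 0], [0, 0, 0], [0, 0, 0], [0, 0, 0], [0, 0, 0], [0, 0, 0], [0, 0, 0], [0, 0, 0]]' --claw '[0, -0.3, -0.5, -0.7, -0.8, -1, -1, -1, -1]' --force 70

```text
time_s: 12.6
eef_pos: [530.8, 205.9, 68.2]
orientation: [-2.618, -1.736, -0.002]
wrist_force: [-1.0, -0.2, 6.5]
opening: 0.311
```

```bash
python3 go.py 529,203,66,67
```

```text
t 12.6 eef [530.8 205.9  68.2] F [-1.  -0.2  6.5] op 0.311 xyz [-0.34 -0.05  0.22] turn [ 0.  -0.1  0.1]
```

Request:
move_arm --turn '[[0, 0, 0], [0, 0, 0], [0, 0, 0], [0, 0, 0], [0, 0, 0], [0, 0, 0]]' --xyz '[[0, 0, -1], [0, 0, -4], [0, 0, -8], [0, 0, -11], [0, 0, -12], [0, 0, -12]]' --claw '[-1, -1, -1, -1, -1, -1]'

```text
time_s: 13.35
eef_pos: [529.9, 205.9, 187.2]
orientation: [-2.618, -1.736, -0.001]
wrist_force: [-0.5, 0.7, -2.3]
opening: 0.306
```

```bash
python3 - <<'E'
from meas import *
e=robot.sense()['eef_pos'];print(e.round(1))
for n in ('scene','side'):
    d=cam(n);P=cloud(d);save(d,n+'p.png')
    # foot+neck: points below tool near axis
    H=(np.hypot(P[...,0]-e[0],P[...,1]-e[1])<40)&(P[...,2]>e[2]-75)&(P[...,2]<e[2]-3)
    h=P[H];print(n,'zmin',np.percentile(h[:,2],2).round(1)-e[2])
    for a in range(-65,-4,10):
        q=h[abs(h[:,2]-e[2]-a)<5]
        if len(q)>8: print(a,len(q),(np.median(q,0)-e).round(1), (q.min(0)-e)[:2].round(1),(q.max(0)-e)[:2].round(1))
a=cv2.imread('pics/scenep.png')[60:200,300:440];b=cv2.imread('pics/sidep.png')[80:220,180:320]
cv2.imwrite('pics/p1.png',cv2.resize(np.hstack([a,b]),None,fx=2.8,fy=2.8,interpolation=cv2.INTER_CUBIC))
E
python3 go.py 483,-38.5,190,67
```

```text
[529.9 205.9 187.2]
scene zmin -66.1082190040425
-65 39 [  6.6 -11.6 -63. ] [-16.6 -17.1] [16.  15.5]
-55 85 [  3.7  -8.  -56. ] [-14.9 -17.8] [14.5 14.3]
-45 28 [  1.6  -6.6 -45.2] [ -6.6 -10.8] [7.9 1.4]
-35 29 [  2.1  -5.3 -35. ] [-9.4 -8.9] [8.2 3.3]
-25 18 [  5.3  -8.7 -23.2] [ -9.1 -13.4] [12.2  1.6]
-15 42 [  5.7  -9.5 -15.5] [ -9.6 -14. ] [12.9  4.4]
-5 31 [  5.5 -10.6  -7.3] [ -9.2 -14.9] [12.6  3.9]
side zmin -66.1082190040425
-65 44 [ -6.9 -11.1 -62. ] [-17.7 -17.5] [15.7  6.8]
-55 87 [ -7.   -7.2 -56.4] [-16.7 -18.2] [12.  14.1]
-45 29 [ -4.3  -6.2 -45.4] [-10.7 -10. ] [2.8 2.4]
-35 32 [ -5.   -6.1 -35.3] [ -9.5 -10.3] [5.1 4. ]
-25 22 [ -6.1  -8.1 -23. ] [-14.7 -13.2] [3.6 1.9]
-15 44 [ -7.6 -10.5 -15.4] [-14.6 -13.9] [6.7 5. ]
-5 28 [-9.1 -9.9 -7.6] [-15.5 -14.6] [7.3 3.7]
t 13.45 eef [528.8 205.5 185.7] F [-0.2  0.7 -1.9] op 0.307 xyz [-24.26   5.27  -0.39] turn [-0.1  0.1  0.1]
```

View pics/p1.png

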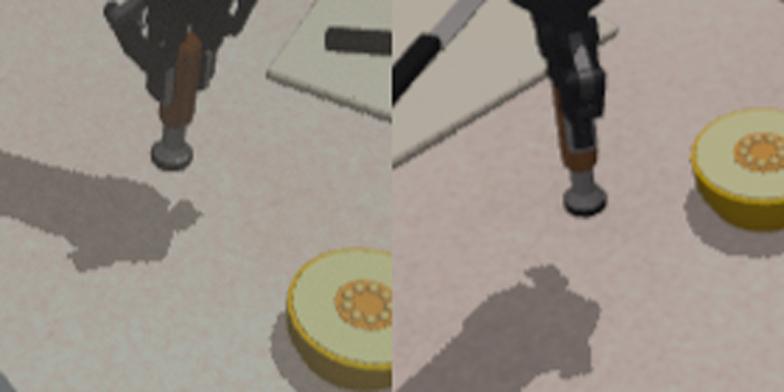

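Both views show the pusher held upright, foot at (172,155) and (585,195), centred under the TCP. Carry it to the cartridge.

Request:
move_arm --turn '[[0, 0, 0], [0, 0, 0], [0, 0, 0], [0, 0, 0], [0, 0, 0], [0, 0, 0], [0, 0, 0], [0, 0, 0]]' --xyz '[[-3, 0.7, 0], [-8, 1.8, 0], [-13, 2.8, 0], [-18, 4, 0], [-22, 4.8, 0], [-24.3, 5.3, 0], [-24.3, 5.3, 0.6], [-24.3, 5.3, 0.6]]' --claw '[-1, -1, -1, -1, -1, -1, -1, -1]'

```text
time_s: 14.45
eef_pos: [483.1, -38.3, 180.0]
orientation: [-2.617, -1.735, 0.004]
wrist_force: [0.5, 0.3, -1.8]
opening: 0.313
```

```bash
python3 - <<'E'
from meas import *
for i in range(2):
    d=cam('wrist');s=robot.sense();print(s['eef_pos'].round(1),s['wrist_force'].round(1))
for n in ('scene','side'):
    d=cam(n);P=cloud(d);hsv=cv2.cvtColor(d['pixels'],cv2.COLOR_RGB2HSV);save(d,n+'q.png')
    N=np.hypot(P[...,0]-483,P[...,1]+38)
    M=(hsv[...,0]>18)&(hsv[...,0]<32)&(hsv[...,1]>100)&(N<60)&(P[...,2]<97);print(n,M.sum(),np.percentile(P[M][:,2],95))
a=cv2.imread('pics/sceneq.png')[110:250,210:350];b=cv2.imread('pics/sideq.png')[160:300,240:380]
cv2.imwrite('pics/q1.png',cv2.resize(np.hstack([a,b]),None,fx=2.8,fy=2.8,interpolation=cv2.INTER_CUBIC))
E
python3 go.py 482.8,-38.4,165,67
```

```text
[483.6 -37.7 180.3] [-0.2  0.4 -0.7]
[484.  -37.5 180.7] [ 0.1  0.6 -1.5]
scene 565 93.30647390560429
side 782 93.67483094664026
t 14.65 eef [484.5 -37.5 181.1] F [ 0.2 -0.4 -2.2] op 0.309 xyz [-0.15 -0.12  1.61] turn [-0.   0.   0.2]
```

View pics/q1.png

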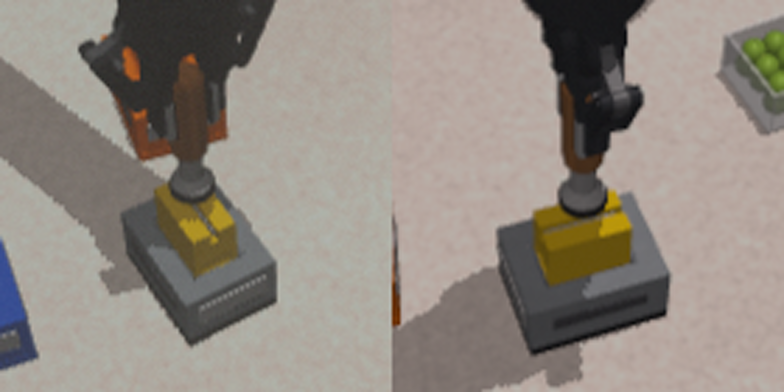

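The foot stands above the middle of the cartridge, scene (192,185) and side (582,190). Press in stages.

Request:
move_arm --turn '[[0, 0, 0], [0, 0, 0], [0, 0, 0], [0, 0, 0], [0, 0, 0], [0, 0, 0], [0, 0, 0]]' --xyz '[[-0.1, -0.1, 0.5], [-0.1, -0.1, 1], [-0.1, -0.1, 1.5], [-0.1, -0.1, 2], [-0.1, -0.1, 2.4], [-0.1, -0.1, 2.8], [-0.1, -0.1, 2.8]]' --claw '[-1, -1, -1, -1, -1, -1, -1]'

```text
time_s: 15.52
eef_pos: [483.0, -39.2, 153.1]
orientation: [-2.618, -1.736, 0.0]
wrist_force: [-0.6, 0.4, -0.6]
opening: 0.311
```

Request:
move_arm --turn '[[0, 0, 0], [0, 0, 0], [0, 0, 0]]' --xyz '[[0, 0, 0.2], [0, 0, 0.4], [0, 0, 0.4]]' --claw '[-1, -1, -1]'

```text
time_s: 15.9
eef_pos: [483.2, -39.2, 149.3]
orientation: [2.618, 1.736, 0.0]
wrist_force: [-0.6, -0.5, 0.5]
opening: 0.315
```

Request:
move_arm --turn '[[0, 0, 0], [0, 0, 0], [0, 0, 0]]' --xyz '[[0, 0, 0.2], [0, 0, 0.4], [0, 0, 0.4]]' --claw '[-1, -1, -1]'

```text
time_s: 16.27
eef_pos: [483.1, -39.2, 145.2]
orientation: [2.618, 1.736, 0.0]
wrist_force: [-0.1, -0.7, 0.4]
opening: 0.314
```

Run:
```python
from meas import *
for n in ('scene','side'):
    d=cam(n);P=cloud(d);hsv=cv2.cvtColor(d['pixels'],cv2.COLOR_RGB2HSV);s=robot.sense()
    N=np.hypot(P[...,0]-483,P[...,1]+38)
    M=(hsv[...,0]>18)&(hsv[...,0]<32)&(hsv[...,1]>100)&(N<60)&(P[...,2]<97);print(n,M.sum(),np.percentile(P[M][:,2],95),s['eef_pos'].round(1),s['wrist_force'].round(1))
```

```text
scene 369 79.36609675221192 [483.1 -39.2 145.3] [ 0.1 -0.2  0.7]
side 545 80.4459388228463 [483.1 -39.2 145.3] [-0.4 -0.   0.8]
```

Request:
move_arm --turn '[[0, 0, 0], [0, 0, 0], [0, 0, 0]]' --xyz '[[0, 0, 0.1], [0, 0, 0.3], [0, 0, 0.3]]' --claw '[-1, -1, -1]'

```text
time_s: 16.75
eef_pos: [483.1, -39.2, 142.2]
orientation: [2.618, 1.736, 0.0]
wrist_force: [-0.2, 0.1, 1.5]
opening: 0.311
```

Request:
move_arm --turn '[[0, 0, 0], [0, 0, 0], [0, 0, 0]]' --xyz '[[0, 0, 0.1], [0, 0, 0.2], [0, 0, 0.2]]' --claw '[-1, -1, -1]'

```text
time_s: 17.12
eef_pos: [483.1, -39.2, 140.3]
orientation: [2.618, 1.736, 0.0]
wrist_force: [-0.4, -0.6, 1.5]
opening: 0.309
```

Request:
move_arm --turn '[[0, 0, 0], [0, 0, 0], [0, 0, 0]]' --xyz '[[0, 0, 0.1], [0, 0, 0.2], [0, 0, 0.2]]' --claw '[-1, -1, -1]'

```text
time_s: 17.5
eef_pos: [483.2, -39.2, 138.4]
orientation: [2.618, 1.736, 0.0]
wrist_force: [-0.1, 0.1, 1.3]
opening: 0.31
```

Request:
move_arm --turn '[[0, 0, 0], [0, 0, 0], [0, 0, 0]]' --xyz '[[0, 0, 0.1], [0, 0, 0.2], [0, 0, 0.2]]' --claw '[-1, -1, -1]'

```text
time_s: 17.88
eef_pos: [483.4, -39.1, 136.6]
orientation: [2.618, 1.736, 0.001]
wrist_force: [-0.4, -0.5, 4.9]
opening: 0.311
```

Request:
move_arm --turn '[[0, 0, 0], [0, 0, 0], [0, 0, 0]]' --xyz '[[0, 0, 0.1], [0, 0, 0.2], [0, 0, 0.2]]' --claw '[-1, -1, -1]'

```text
time_s: 18.25
eef_pos: [483.6, -39.1, 134.9]
orientation: [2.618, 1.736, 0.001]
wrist_force: [-0.6, -0.7, 7.4]
opening: 0.309
```

Request:
move_arm --turn '[[0, 0, 0], [0, 0, 0], [0, 0, 0]]' --xyz '[[0, 0, 0.1], [0, 0, 0.2], [0, 0, 0.2]]' --claw '[-1, -1, -1]'

```text
time_s: 18.62
eef_pos: [483.2, -39.2, 132.3]
orientation: [2.618, 1.736, 0.001]
wrist_force: [-1.1, 0.8, 3.5]
opening: 0.311
```

Past the peak; now 1 mm steps toward the seat.

Request:
move_arm --turn '[[0, 0, 0], [0, 0, 0]]' --xyz '[[0, 0, 0.1], [0, 0, 0.1]]' --claw '[-1, -1]'

```text
time_s: 18.88
eef_pos: [483.2, -39.2, 131.2]
orientation: [2.618, 1.736, 0.0]
wrist_force: [-0.4, 0.4, 2.9]
opening: 0.312
```

Request:
move_arm --turn '[[0, 0, 0], [0, 0, 0]]' --xyz '[[0, 0, 0.1], [0, 0, 0.1]]' --claw '[-1, -1]'

```text
time_s: 19.12
eef_pos: [483.0, -39.2, 130.0]
orientation: [2.618, 1.736, -0.0]
wrist_force: [1.1, 0.1, 1.8]
opening: 0.312
```

Request:
move_arm --turn '[[0, 0, 0], [0, 0, 0]]' --xyz '[[0, 0, 0.1], [0, 0, 0.1]]' --claw '[-1, -1]'

```text
time_s: 19.38
eef_pos: [482.2, -39.2, 128.6]
orientation: [-2.618, -1.736, 0.002]
wrist_force: [0.2, -0.3, -0.6]
opening: 0.312
```

Request:
move_arm --turn '[[0, 0, 0], [0, 0, 0]]' --xyz '[[0, 0, 0.1], [0, 0, 0.1]]' --claw '[-1, -1]'

```text
time_s: 19.62
eef_pos: [482.7, -39.2, 128.3]
orientation: [-2.618, -1.735, 0.001]
wrist_force: [-2.4, -0.4, 2.8]
opening: 0.312
```

Request:
move_arm --turn '[[0, 0, 0], [0, 0, 0]]' --xyz '[[0, 0, 0.1], [0, 0, 0.1]]' --claw '[-1, -1]'

```text
time_s: 19.88
eef_pos: [482.9, -39.3, 127.7]
orientation: [-2.618, -1.735, 0.001]
wrist_force: [-2.3, -0.2, 5.7]
opening: 0.308
```

Request:
move_arm --turn '[[0, 0, 0], [0, 0, 0]]' --xyz '[[0, 0, 0.1], [0, 0, 0.1]]' --claw '[-1, -1]'

```text
time_s: 20.12
eef_pos: [483.2, -39.4, 127.7]
orientation: [-2.617, -1.735, 0.0]
wrist_force: [-4.4, -0.2, 12.9]
opening: 0.312
```

Request:
move_arm --turn '[[0, 0, 0], [0, 0, 0]]' --xyz '[[0, 0, 0.1], [0, 0, 0.1]]' --claw '[-1, -1]'

```text
time_s: 20.38
eef_pos: [483.5, -39.5, 127.6]
orientation: [-2.617, -1.734, -0.0]
wrist_force: [-6.8, -0.1, 19.4]
opening: 0.311
```

Hard stop reached at about 21 N. Lift off and check that it stays.

Request:
move_arm --turn '[[0, 0, 0], [0, 0, 0], [0, 0, 0], [0, 0, 0], [0, 0, 0], [0, 0, 0]]' --xyz '[[0, 0, -0.4], [0, 0, -1.5], [0, 0, -4], [0, 0, -7], [0, 0, -7], [0, 0, -7]]' --claw '[-1, -1, -1, -1, -1, -1]'

```text
time_s: 21.12
eef_pos: [482.3, -39.0, 194.5]
orientation: [-2.617, -1.736, 0.002]
wrist_force: [-0.2, 0.2, -2.1]
opening: 0.308
```

```bash
python3 - <<'E'
from meas import *
e=robot.sense()['eef_pos'];print(e.round(1))
for n in ('scene','side'):
    d=cam(n);P=cloud(d);hsv=cv2.cvtColor(d['pixels'],cv2.COLOR_RGB2HSV);save(d,n+'r.png')
    N=np.hypot(P[...,0]-483,P[...,1]+38)
    M=(hsv[...,0]>18)&(hsv[...,0]<32)&(hsv[...,1]>100)&(N<60)&(P[...,2]<97);print(n,M.sum(),np.percentile(P[M][:,2],[50,95]))
    H=(np.hypot(P[...,0]-e[0],P[...,1]-e[1])<35)&(P[...,2]>e[2]-75)&(P[...,2]<e[2]-40);h=P[H]
    print('foot zmin',np.percentile(h[:,2],3)-e[2],(h.min(0)-e).round(1),(h.max(0)-e).round(1))
a=cv2.imread('pics/scener.png')[80:250,200:370];b=cv2.imread('pics/sider.png')[130:300,230:400]
cv2.imwrite('pics/r1.png',cv2.resize(np.hstack([a,b]),None,fx=2.3,fy=2.3,interpolation=cv2.INTER_CUBIC))
E
python3 go.py 530,203,200,67
```

```text
[482.3 -39.  194.5]
scene 423 [60.05470693 62.73060356]
foot zmin -65.3056679541709 [-17.5 -17.9 -68. ] [ 15.5  14.9 -40.4]
side 554 [60.89254611 63.59911226]
foot zmin -65.92796206807077 [-18.1 -16.8 -67.8] [ 16.2  15.1 -40.3]
t 21.23 eef [481.8 -39.1 193.9] F [ 0.3 -0.1 -1.8] op 0.307 xyz [24.18 -4.98 -0.64] turn [-0.1  0.1  0.1]
```

View pics/r1.png

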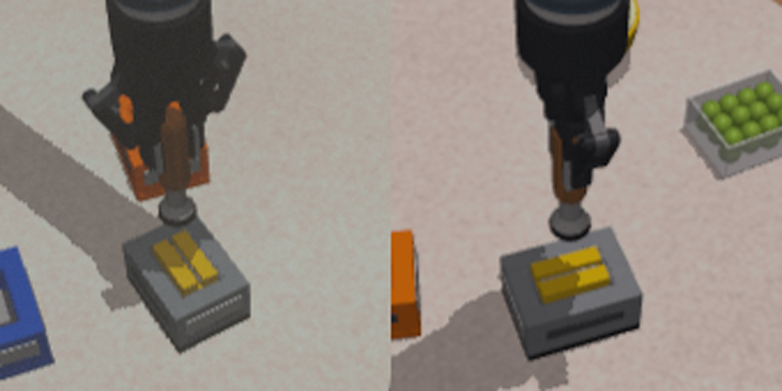

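The cartridge is down (scene (187,260), side (570,275)) with its top about 6 mm above the sharpener, and it stayed when the foot lifted. Returning the pusher to its old spot.

Request:
move_arm --turn '[[0, 0, 0], [0, 0, 0], [0, 0, 0], [0, 0, 0], [0, 0, 0], [0, 0, 0], [0, 0, 0], [0, 0, 0]]' --xyz '[[3, -0.7, 0], [8, -1.7, 0], [13, -2.7, 0], [18, -3.7, 0], [22, -4.5, 0], [24.2, -5, 0], [24.2, -5, 0], [24.2, -5, 0]]' --claw '[-1, -1, -1, -1, -1, -1, -1, -1]'

```text
time_s: 22.22
eef_pos: [531.0, 200.1, 194.8]
orientation: [2.62, 1.731, -0.003]
wrist_force: [-0.7, -1.3, -2.6]
opening: 0.313
```

Request:
move_arm --turn '[[0, 0, 0], [0, 0, 0], [0, 0, 0], [0, 0, 0], [0, 0, 0], [0, 0, 0]]' --xyz '[[0, 0, 2], [0, 0, 6], [0, 0, 9], [0, 0, 11], [0, 0, 12], [0, 0, 12]]' --claw '[-1, -1, -1, -1, -1, -1]'

```text
time_s: 22.98
eef_pos: [531.1, 202.7, 74.9]
orientation: [2.619, 1.735, -0.001]
wrist_force: [0.3, -0.3, -1.1]
opening: 0.315
```

Foot about 7 mm above the worktop; lower until contact.

Request:
move_arm --turn '[[0, 0, 0], [0, 0, 0], [0, 0, 0], [0, 0, 0]]' --xyz '[[0, 0, 0.2], [0, 0, 0.4], [0, 0, 0.6], [0, 0, 0.6]]' --claw '[-1, -1, -1, -1]'

```text
time_s: 23.48
eef_pos: [531.1, 203.3, 69.3]
orientation: [-2.618, -1.736, -0.0]
wrist_force: [-0.7, 0.6, -0.5]
opening: 0.308
```

Request:
move_arm --turn '[[0, 0, 0], [0, 0, 0]]' --xyz '[[0, 0, 0.1], [0, 0, 0.1]]' --claw '[-1, -1]'

```text
time_s: 23.72
eef_pos: [531.3, 203.3, 68.4]
orientation: [-2.618, -1.736, -0.0]
wrist_force: [-0.7, -0.1, -1.1]
opening: 0.309
```

Request:
move_arm --turn '[[0, 0, 0], [0, 0, 0]]' --xyz '[[0, 0, 0.1], [0, 0, 0.1]]' --claw '[-1, -1]'

```text
time_s: 23.98
eef_pos: [531.6, 203.1, 68.3]
orientation: [-2.618, -1.735, -0.0]
wrist_force: [-1.0, -1.0, 5.3]
opening: 0.311
```

Request:
move_arm --turn '[[0, 0, 0], [0, 0, 0]]' --xyz '[[0, 0, 0.1], [0, 0, 0.1]]' --claw '[-1, -1]'

```text
time_s: 24.22
eef_pos: [531.8, 203.1, 68.2]
orientation: [-2.618, -1.735, -0.0]
wrist_force: [-2.9, -1.8, 11.0]
opening: 0.316
```

Request:
move_arm --turn '[[0, 0, 0], [0, 0, 0], [0, 0, 0], [0, 0, 0], [0, 0, 0], [0, 0, 0], [0, 0, 0]]' --xyz '[[0, 0, -0.15], [0, 0, -0.15], [0, 0, -0.15], [0, 0, -0.15], [0, 0, -0.15], [0, 0, -0.15], [0, 0, -0.15]]' --claw '[-1, -0.3, -0.1, 0.2, 0.5, 0.8, 1]' --force 20

```text
time_s: 25.1
eef_pos: [531.2, 203.2, 67.7]
orientation: [-2.618, -1.736, 0.0]
wrist_force: [0.1, 0.5, -0.2]
opening: 1.0
```

Request:
move_arm --turn '[[0, 0, 0], [0, 0, 0], [0, 0, 0], [0, 0, 0], [0, 0, 0], [0, 0, 0], [0, 0, 0]]' --xyz '[[0, 0, 0], [0, 0, -2], [0, 0, -6], [0, 0, -11], [0, 0, -16], [0, 0, -18], [0, 0, -18]]' --claw '[1, 1, 1, 1, 1, 1, 1]'

```text
time_s: 25.98
eef_pos: [533.0, 203.5, 251.2]
orientation: [-2.619, -1.735, -0.01]
wrist_force: [0.1, -0.8, 0.2]
opening: 1.001
```

Run:
```python
from meas import *
s=robot.sense();print(s['eef_pos'].round(1),s['wrist_force'].round(1),s['opening'])
d=cam('scene');save(d,'end.png')
for n in ('scene','side'):
    d=cam(n);P=cloud(d);hsv=cv2.cvtColor(d['pixels'],cv2.COLOR_RGB2HSV)
    N=np.hypot(P[...,0]-483,P[...,1]+38)
    M=(hsv[...,0]>18)&(hsv[...,0]<32)&(hsv[...,1]>100)&(N<60)&(P[...,2]<97)
    if M.sum(): print(n,'cart',M.sum(),np.percentile(P[M][:,2],[50,95]))
    h=P[(np.hypot(P[...,0]-531,P[...,1]-203)<45)&(P[...,2]>6)&(P[...,2]<128)]
    print(n,'pusher zmax',np.percentile(h[:,2],99), 'top',h[h[:,2]>110].mean(0).round(1),'foot',h[h[:,2]<15].min(0).round(1),h[h[:,2]<15].max(0).round(1))
    for q,c in dict(melon=(716,205),bottle=(700,-238),punnet=(760,1)).items():
        p=P[(np.hypot(P[...,0]-c[0],P[...,1]-c[1])<75)&(P[...,2]>8)]; zt=np.percentile(p[:,2],97);print(q,zt.round(1),rect(p[p[:,2]>zt-5]))
```

```text
[533.  203.5 251.2] [ 0.1 -0.8  0.2] 1.000513852443744
scene cart 419 [60.19610877 62.73983959]
scene pusher zmax 123.01772652759709 top [532.7 199.2 118.1] foot [514.4 185.9   6.1] [548.3 218.2  14.9]
melon 67.7 (array([716.4, 204.5]), array([123.8, 124.3]), 23.1)
bottle 171.0 (array([ 700.2, -238.5]), array([25.6, 26. ]), 34.7)
punnet 46.9 (array([759.8,   0.9]), array([ 82.5, 101.9]), 73.8)
side cart 549 [60.88578595 63.52276406]
side pusher zmax 123.89231561506354 top [528.6 199.4 118.6] foot [515.3 185.3   6.3] [547.8 215.2  15. ]
melon 68.9 (array([715.6, 206.6]), array([123. , 123.2]), 70.6)
bottle 171.5 (array([ 699.5, -237.2]), array([26.2, 25.7]), 73.1)
punnet 47.9 (array([7.611e+02, 7.000e-01]), array([ 83.1, 103.5]), 72.9)
```

View pics/end.png

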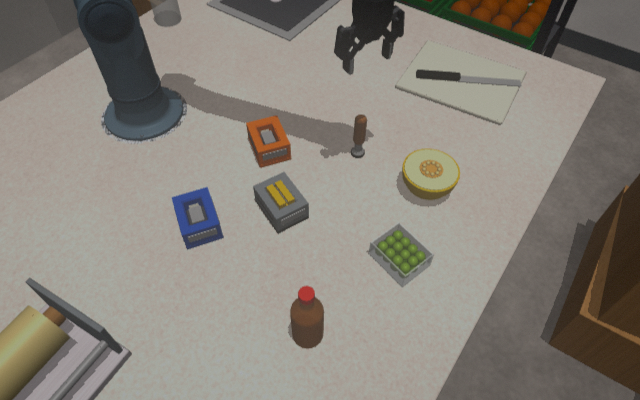

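The last picture shows the cartridge home in the grey sharpener (281,200), the pusher upright (359,135), the bystanders unmoved and the gripper clear.

```bash
python3 -c "
from rig import robot
print(robot.hand_in())"
```

```text
the job is handed in; nothing more can be done
None
```

The cartridge is snapped into the grey sharpener, the pusher is standing upright again at about (531, 203) mm, and the job is handed in at about 26 s. No verdict was reported.

- **Setting it in:** I set the cartridge loosely in the pocket and let go. Its top then measured 91 mm, as expected.
- **Pressing:** With the pusher's foot, the push peaked at about 9 N, eased, and then stood hard about 31 mm down. I pressed to about 21 N at the stop; forces were read only at the end of each short move.
- **After lifting off:** The cartridge stayed down, with its top about 6 mm above the sharpener. That held both just after lifting and in the last check.
- **Final checks:** The pusher stands about 245 mm from the sharpener. The melon, bottle and punnet are where they started, to within measuring error, and the gripper is open and clear.
- **Disagreements:** The fixed cameras read about 2–3 mm high, so I took heights with that in mind. They also placed the sharpener 1–2 mm away from where the wrist camera did, and I used the wrist camera's position for the fit. No check failed.

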